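# Seat a flow cell and clamp it with the thumbscrew

## Robot

A 6-joint arm with a two-finger parallel gripper is mounted at the origin on a cart in front of the work surface, level with it; the furniture and walls round the work are solid. World frame = base frame: x ahead of the robot, y to its left, z up, the work surface at z = 0. Lengths are in mm, angles in rad, forces in N, time in s.
With the tool pointing down it reaches from about 275 to 825 mm from the base axis. Payload 4.9 kg.
Tool frame: the origin (TCP) lies midway between the tips of the shut fingers; the grasp point (between the pads) lies 19 mm behind it; z points along the fingers, y is the line along which they close (so a half turn about z gives the same grasp; the last joint's range is limited). The gripper opens to 85 mm and grips with 20 to 120 N. Pads are 22 mm wide; open, the fingers measure 114 mm over their backs; the gripper's body (76 mm by 85 mm) begins 54 mm behind the grasp point. The pads swing forward as they close: fully open they stand 13 mm farther back than shut.
Start: joints at [0.99, 0.326, -0.193, 1.052, 0, 1.437], TCP at [237.642, 496.029, 231.281] pointing down, gripper open.
Joint ranges: [-2.65, 2.65], [-0.97, 1.79], [-1.3, 1.35], [-1.93, 2.1], [-1.47, 1.37], [-3.14, 3.14]. Speed limits (rad/s): [2.57, 2.57, 3.14, 3.14, 3.14, 3.14].

## Interface

Orientations are given as a unit quaternion [w, x, y, z].
In Python, from station import manip gives the robot as it stands. Calls block until the motion is done:
- manip.reach(position, orientation): joint-space move of the TCP to a pose.
- manip.servo_line(position, rot=None, vel=150, guard=None): straight line of the TCP; rot=None keeps the orientation; vel is the mean speed in mm/s. With guard (N) it stops when the force on the tool has changed by that much, and returns True; else False.
- manip.movej(angles): joint-space move.
- manip.gripper_to(opening, strength=None): opening from 0.0 (shut) to 1.0 (fully open); strength is the grip in N (None keeps the last); returns when the fingers have stopped.
- manip.wait(seconds).
- manip.solve_ik(position, orientation): joint angles nearest the present ones, or None.
- manip.read_state(): the state.
- manip.capture(name): name is "scene" or "side" or "wrist"; returns (picture, depth): 480x640x3 uint8, blue, green, red; 480x640 float32, mm along the optical axis (not along the pixel's ray), 0 where there is no reading.
- manip.get_calibration(name): a dict with "fx", "fy", "cx", "cy" (pixels), "R" (3x3) and "t" (3): a world point X has camera coordinates R X + t; the wrist camera has in their place "mount" (4x4, takes a point from camera to tool coordinates, whose origin is the TCP and whose axes are the flange's). Camera axes: x right, y down, z forward; pixel columns grow to the right and rows downward; lengths in mm; the calibration is good to about 2 mm. A picture is of the moment at which its call begins: read the wrist's pose just before it. get_calibration takes no time and is no camera call.
A pose or a line that the arm cannot do raises manip.PlanningError and nothing moves.
- manip.finish_job(): hands the job in; it is judged then, once.
The state is a dict: "time_s": time; "qpos": joint angles; "joint_velocities": joint speeds; "joint_efforts": joint torques, N m; "tool_pos": TCP position; "tool_rot": TCP orientation; "force": force on the tool from outside, world axes, zero at the start; "wrist_torque": the same for the moment, N m; "grip_width": opening from 0.0 (shut) to 1.0 (fully open); "grip_force": force on a finger pad.
Only numpy, scipy, OpenCV 4.12 (cv2) and the standard library are available. Lean on these libraries where they do the work, as an engineer would, in place of code of your own. Each camera call takes 0.05 s, during which the arm holds its last target. There are 200 camera calls.

## Task

Slide the flow cell along the clamp's rails until it is fully home against the end stop, then turn the knurled thumbscrew on the bridge clockwise until its foot seats and holds the cell firmly; stop when the resistance clearly rises, because the cell cracks if it is overtightened or rammed. Then let go, and leave the tip box, the petri dish and the pen where they are.

Things in the scene. Friction and masses are not known exactly. Their poses are not given: they have to be found in the camera images.
- clamp: fixed bed of the clamp: aluminium plate 230 x 110 x 12 mm, reaching 160 mm to -x and 70 mm to +x of its origin. Origin on the worktop below the thumbscrew's axis, z up, +x = the way the cell slides home. Two steel rails along x (inner faces at y = +-23.5 mm, tops 22 mm above the worktop, x = -145 to +50 mm) guide the cell.
- bridge_top (a point): centre of the top of the fixed aluminium bridge that spans the bed, 52 mm above the worktop, on the thumbscrew's axis. The bridge measures 36 mm along the clamp's x, 92 mm along y, and carries the thumbscrew; the cell passes beneath it.
- stop_face (a point): centre of the face of the end stop, a fixed steel block behind the bridge, at x = +50 mm, y = 0 in the clamp's frame, 20 mm above the worktop; the cell is home when its far end touches it.
- cell: flow cell: loose grey plastic bar 140 x 44 x 14 mm, 0.1 to 0.21 kg, lying between the rails, under the bridge. Origin at the centre of its underside, x along it towards the stop. It starts 25 to 45 mm short of home; home, its origin is at x = -20 mm in the clamp's frame. It slides with 1 to 3 N and meets the stop hard; more than 45 N from the robot damages it.
- tab (a point): middle of the outer face (the one away from the stop) of the cell's upright push tab: 8 mm thick, 44 mm wide, at the cell's -x end, 70 mm from its origin. The tab's top is 46 mm above the worktop, this point 34 mm. Push here towards the stop.
- knob_grip (a point): centre of the thumbscrew's knurled steel head, on its upright axis half-way up (70 mm above the worktop): round, 34 mm across, 24 mm tall, underside 58 mm and top 82 mm above the worktop, over a 24 mm collar on the bridge. It turns in place and neither rises nor sinks.
- screw (a joint): turn of the thumbscrew, rad, 0 at the start, growing clockwise seen from above (tightening). It drives a rubber foot under the bridge down 4 mm per rad and stays where it is left. The foot's first gap to the cell differs each time: it touches somewhere between 0.5 and 2 rad, 0.3 rad or so before the cell cracks. More than one grasp may be needed.
- screw_axis (a point): top of the thumbscrew's head, on its axis. Torque about it: 0.15 N m of friction (either sign when the hand rests); once the foot bears, 0.004 N m more per newton of clamping, moving or at rest, against tightening. So judge the signed change from running free: the cell is firm at 12 N (0.05 N m), cracks above 60 N (0.24 N m); stop at about 0.1 N m.
- tip_box: bystander: blue pipette-tip box with clear lid, 112 x 77 x 75 mm, origin at the centre of its underside
- petri: bystander: petri dish 63 x 58 x 14 mm, origin at the centre of its underside
- pen: bystander: white marker pen with black cap, 17 x 135 x 16 mm, lying, origin at the centre of its underside

How it is judged (in metres and radians):
On the way, in this order (a step that is already met when the one before it is completed fails the run):
1. the cell is fully home against the stop, the screw not yet tight (x of cell in the frame of clamp above -0.0225 m and z of cell in the frame of clamp below 0.0145 m and angle between the x axis of cell and the x axis of clamp, either way round below 0.06 rad and contact force between cell and clamp below 12 N), for 0.2 s.
2. the thumbscrew's foot clamps the cell (x of cell in the frame of clamp above -0.0225 m and z of cell in the frame of clamp below 0.0145 m and angle between the x axis of cell and the x axis of clamp, either way round below 0.06 rad and contact force between cell and clamp above 12 N), for 0.3 s.
At the end, for the whole second after the job is handed in: The cell lies flat between the rails within 2.5 mm of its home position against the stop, pressed onto the bed with more than 12 N by the thumbscrew's foot, at rest and released (all of step 2 and linear speed of cell below 0.01 m/s and velocity of joint screw below 0.05 rad/s); the robot touches nothing.
It fails at once if the cell is overtightened: pressed onto the bed with more than 60 N (contact force between cell and clamp above 60 N).
It fails at once if the cell is rammed or squeezed with more than 45 N by the robot (contact force between any of the fingers, the arm and cell above 45 N).
It fails at once if the tip box, petri dish or pen is moved more than 15 mm (distance of any of tip_box, petri, pen from where it was at the start of the episode above 0.015 m).
It also fails if it takes over 72 s, if anything falls off the work surface, if the arm or the gripper's body presses on something with over 40 N, if the wrist force passes 120 N, or if a joint passes its speed limit or range.

## Working session

There is one attempt and no reset: what is moved stays moved. The work goes in short steps, each a Python script; the robot and the scene stay as the last script left them, time stands still between calls to the robot, and variables do not carry over. Pictures are saved under pics/ and viewed, at most 10 in all, crops included, and the job is handed in when it is done.

```bash
mkdir -p pics; ls; python3 - <<'E'
from station import manip
import cv2,numpy as np
for n in("scene","side"):
    p,d=manip.capture(n); cv2.imwrite(f"pics/{n}0.png",p); np.savez(f"{n}0.npz",p=p,d=d)
    c=manip.get_calibration(n); print(n,{k:np.round(v,3).tolist() for k,v in c.items()})
s=manip.read_state(); print(s)
print(manip.get_calibration("wrist"))
E
```

```text
pics
scene {'fx': 518.945, 'fy': 518.945, 'cx': 319.285, 'cy': 238.221, 'R': [[0.783, -0.622, 0.023], [-0.284, -0.389, -0.877], [0.554, 0.68, -0.481]], 't': [-393.193, 229.042, 888.873]}
side {'fx': 540.036, 'fy': 540.036, 'cx': 316.682, 'cy': 237.305, 'R': [[0.982, -0.189, -0.02], [-0.091, -0.377, -0.922], [0.167, 0.907, -0.387]], 't': [-524.225, 120.258, 1192.141]}
{'time_s': 0.1, 'qpos': array([ 9.89809403e-01,  3.26919906e-01, -1.93499033e-01,  1.05201944e+00,
        7.35054211e-06,  1.43658072e+00]), 'joint_velocities': array([-3.06715180e-04, -1.56938520e-03,  3.95483189e-03,  6.02789189e-04,
       -7.76312258e-05, -2.24054260e-03]), 'joint_efforts': array([ 1.34802547e-03, -4.44237757e+01,  2.63039124e+01,  7.84775155e-03,
       -7.80082610e-05, -1.69443570e-05]), 'tool_pos': array([237.32674929, 495.56187603, 230.54709908]), 'tool_rot': array([-2.90824182e-04,  2.21532350e-01,  9.75152677e-01, -7.67798378e-04]), 'force': array([ 0.10721319, -0.00830442, -0.76273895]), 'wrist_torque': array([ 0.02478801,  0.00013739, -0.0255324 ]), 'grip_force': 0.0, 'grip_width': 0.9956234658667173}
{'fx': 367.5433098815547, 'fy': 367.5433098815547, 'cx': 313.31484625812067, 'cy': 241.88654753380135, 'mount': array([[ 5.66590603e-05, -9.62888474e-01, -2.69899581e-01,
         6.84409420e+01],
       [ 9.99999661e-01,  2.76190443e-04, -7.75405252e-04,
        -2.36599218e-01],
       [ 8.21172465e-04, -2.69899446e-01,  9.62888163e-01,
        -1.42820562e+02],
       [ 0.00000000e+00,  0.00000000e+00,  0.00000000e+00,
         1.00000000e+00]])}
```

View pics/scene0.png

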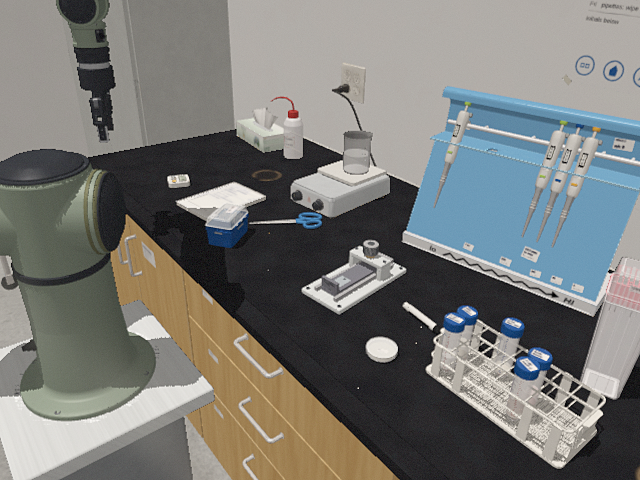

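View pics/side0.png

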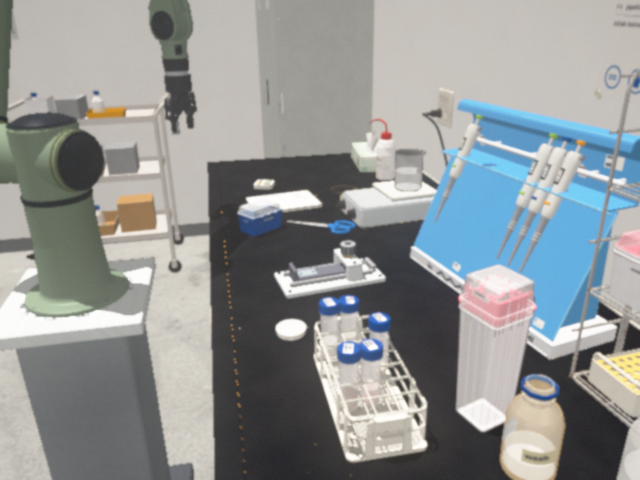

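The scene view shows the clamp at about (355,275) with its knob at (371,247), the tip box at (227,225), the petri dish at (381,349) and the pen at (420,315). In the side view the knob is at (347,248). Next I'll get rough positions and move the wrist camera above the clamp.

```bash
cat > h.py <<'E'
from station import manip
import cv2,numpy as np
from scipy.spatial.transform import Rotation as Rn
def rot(q): return Rn.from_quat(np.roll(q,-1)).as_matrix()
def down(a):  # tool pointing down, tool x axis at world angle a
    c,s=np.cos(a),np.sin(a)
    q=Rn.from_matrix(np.array([[c,s,0],[s,-c,0],[0,0,-1.]])).as_quat(); return np.roll(q,1)
def cast(uv,z,cal,st=None):
    uv=np.atleast_2d(uv).astype(float)
    d=np.c_[(uv[:,0]-cal['cx'])/cal['fx'],(uv[:,1]-cal['cy'])/cal['fy'],np.ones(len(uv))]
    if 'mount' in cal:
        T=np.eye(4);T[:3,:3]=rot(st['tool_rot']);T[:3,3]=st['tool_pos'];T=T@cal['mount']
        o=T[:3,3];w=d@T[:3,:3].T
    else:
        R=cal['R'];o=-R.T@cal['t'];w=d@R
    return o+w*((z-o[2])/w[:,2])[:,None]
def snap(name):
    st=manip.read_state();p,d=manip.capture('wrist');cv2.imwrite(f'pics/{name}.png',p)
    np.savez(name+'.npz',p=p,d=d,pos=st['tool_pos'],rot=st['tool_rot']);return st,p,d
E
python3 - <<'E'
from h import *
C=manip.get_calibration('scene');S=manip.get_calibration('side')
print('knob',cast([371,242],82,C),cast([347,243],82,S))
print('corners',cast([[303,290],[326,307],[406,268],[385,255]],12,C).round())
print('side corners',cast([[275,276],[285,293],[385,279]],12,S).round())
print('petri',cast([381,350],14,C),'pen',cast([[404,304],[436,328]],8,C),'box',cast([227,240],20,C))
E
```

```text
knob [[601.39608548 -55.86425678  82.        ]] [[593.2922482  -58.58227663  82.        ]]
corners [[ 431.  -34.   12.]
 [ 432. -110.   12.]
 [ 673. -104.   12.]
 [ 675.  -33.   12.]]
side corners [[ 430.  -46.   12.]
 [ 441. -130.   12.]
 [ 666. -116.   12.]]
petri [[ 427.72082644 -272.05562059   14.        ]] pen [[ 570.98490454 -194.10068936    8.        ]
 [ 563.11084133 -285.89083662    8.        ]] box [[403.83669653 238.33949543  20.        ]]
```

```bash
python3 - <<'E'
from h import *
manip.reach([523,-65,230],down(np.pi)); manip.wait(0.3)
st,p,d=snap('w1'); print(st['tool_pos'],st['tool_rot'],st['qpos'],st['time_s'],st['force'],st['wrist_torque'])
E
```

```text
[523.05816495 -64.57154541 230.00100946] [ 8.96078634e-06 -3.63207847e-04  9.99999934e-01  2.38322518e-05] [-2.62966836e-01  2.84679077e-01 -2.54432771e-01  1.03167958e+00
  5.06863742e-05 -2.63693251e-01] 2.65 [ 0.01573531 -0.95239935  0.15559399] [-0.03975301  0.03221848 -0.02622205]
```

View pics/w1.png

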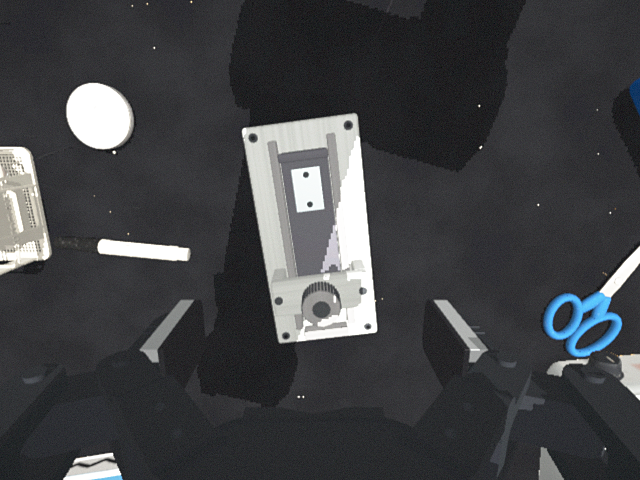

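The wrist view shows the plate corners at about (243,129), (357,113), (377,333) and (279,343). The tab is at (303,155), the knob top at (320,308), the pen around (140,250) and the petri dish at (100,116). I'll fit the plate rectangle now.

```bash
python3 - <<'E'
from h import *
z=np.load('w1.npz');st={'tool_pos':z['pos'],'tool_rot':z['rot']};C=manip.get_calibration('wrist')
g=cv2.cvtColor(z['p'],cv2.COLOR_BGR2GRAY)
m=(g>95).astype(np.uint8);m[:, :225]=0;m[:,395:]=0;m[:100]=0;m[360:]=0
m=cv2.morphologyEx(m,cv2.MORPH_CLOSE,np.ones((5,5)))
c=max(cv2.findContours(m,cv2.RETR_EXTERNAL,cv2.CHAIN_APPROX_NONE)[0],key=cv2.contourArea)[:,0]
h=cv2.convexHull(c)[:,0]
w=cast(h,12,C,st)[:,:2].astype(np.float32)
r=cv2.minAreaRect(w);print(r);b=cv2.boxPoints(r)
# long axis with positive x
e=[b[1]-b[0],b[2]-b[1]];L=max(e,key=np.linalg.norm);L=L/np.linalg.norm(L);L*=np.sign(L[0]);a=np.arctan2(L[1],L[0])
ctr=np.array(r[0]);org=ctr+45*L
print('yaw',a,'origin',org)
print('knob top',cast([320.5,309],82,C,st))
crop=z['p'][270:350,270:380];crop=cv2.resize(z['p'][110:350,235:385],None,fx=2.5,fy=2.5,interpolation=cv2.INTER_CUBIC);cv2.imwrite('pics/w1c.png',crop)
c2=cv2.HoughCircles(cv2.resize(g[270:350,270:380],None,fx=4,fy=4,interpolation=cv2.INTER_CUBIC),cv2.HOUGH_GRADIENT,1,20,param1=100,param2=25,minRadius=30,maxRadius=110)
if c2 is not None:
    for u in c2[0][:6]: print('circ',270+u[0]/4,270+u[1]/4,u[2]/4,cast([270+u[0]/4,270+u[1]/4],82,C,st))
d=z['d'];print('depth z of knob top, tab',d[309,320],d[153,303])
E
```

```text
((551.2142944335938, -63.849449157714844), (230.22276306152344, 110.63191223144531), 7.397799015045166)
yaw 0.12911597 origin [595.83971786 -58.05536127]
knob top [[596.27053339 -58.68261807  82.        ]]
circ 321.375 308.125 18.5 [[595.44104155 -57.9305157   82.        ]]
circ 327.375 303.125 25.975 [[590.72237049 -52.79122664  82.        ]]
circ 321.875 299.625 17.825 [[587.45166591 -57.55429144  82.        ]]
circ 315.625 306.625 14.975 [[594.02934703 -62.90943899  82.        ]]
circ 314.875 300.125 13.175 [[587.92576895 -63.56940733  82.        ]]
circ 345.875 282.625 14.95 [[571.77092709 -37.31571098  82.        ]]
depth z of knob top, tab 317.02646 317.01636
```

View pics/w1c.png

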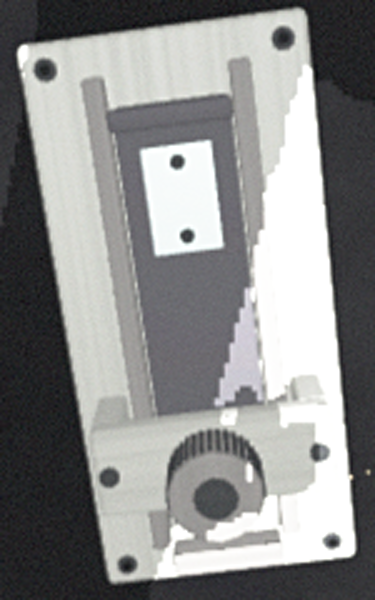

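The clamp origin is (595.9, -58.2) with yaw 0.129 rad, and the knob agrees with that. The crop shows the tab top edge at about (303,150) in the full image. Next I'll push the cell with shut fingers.

```bash
cat >> h.py <<'E'
A=0.129;O=np.array([595.9,-58.2]);U=np.array([np.cos(A),np.sin(A)]);V=np.array([-U[1],U[0]])
def W(x,y,z): return np.r_[O+x*U+y*V,z]
def cl(p): d=np.asarray(p)[:2]-O; return np.round([d@U,d@V,p[2]],2)
E
python3 - <<'E'
from h import *
q=down(np.pi+A)
manip.gripper_to(0.0,40)
manip.reach(W(-165,0,90),q); manip.servo_line(W(-165,0,32),vel=60); manip.wait(0.2)
s0=manip.read_state();print(s0['time_s'],cl(s0['tool_pos']),s0['force'],s0['grip_width'])
hit=manip.servo_line(W(-96,0,32),vel=18,guard=7)
s=manip.read_state();print(hit,s['time_s'],cl(s['tool_pos']),s['force'])
for i in range(3):
    manip.wait(.1);s=manip.read_state();print(cl(s['tool_pos']),(s['force']-s0['force'])[:2]@U)
E
```

```text
5.4917 [-1.6472e+02 -1.4000e-01  3.2320e+01] [-0.08367247  0.51052463 -0.29630277] -0.0015348413095792616
True 8.7417 [-100.79    0.22   31.51] [0.11315491 0.56060691 0.55875441]
[-101.17    0.33   31.24] 0.045226736854924815
[-101.42    0.41   31.11] 0.16435862218906
[-101.55    0.43   31.07] -0.6361718882309606
```

```bash
python3 - <<'E'
from h import *
manip.servo_line(W(-125,0,32),vel=60); manip.servo_line(W(-125,0,130),vel=150)
manip.gripper_to(1.0); manip.reach(W(-50,0,150),down(np.pi+A)); manip.wait(.3)
st,p,d=snap('w2'); print(st['time_s'],st['tool_pos'],st['tool_rot'],st['force'],st['wrist_torque'],cl(st['tool_pos']))
E
```

```text
11.875 [545.34930458 -64.62919589 149.75912637] [-4.92660094e-04 -6.42393002e-02  9.97934387e-01  1.72425943e-04] [-0.98777079 -0.12232962 -0.32266537] [-0.03034488  0.03682578  0.00366191] [-5.0960e+01  1.3000e-01  1.4976e+02]
```

View pics/w2.png

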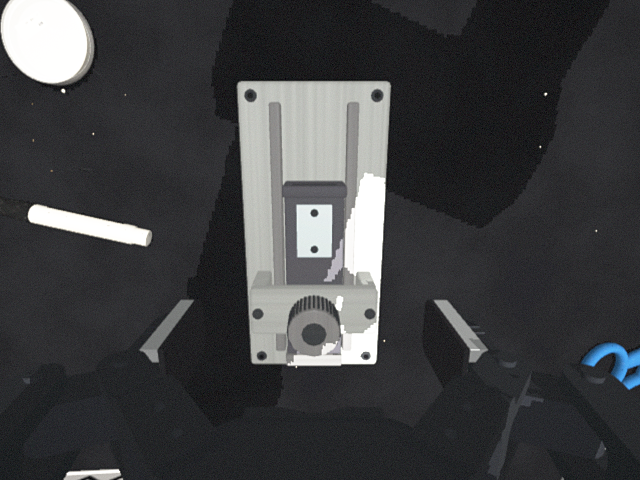

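```bash
python3 - <<'E'
from h import *
z=np.load('w2.npz');st={'tool_pos':z['pos'],'tool_rot':z['rot']};C=manip.get_calibration('wrist')
g=cv2.cvtColor(z['p'],cv2.COLOR_BGR2GRAY)
print([(r,int(g[r,298:330].mean()),round(float(np.median(z['d'][r,298:330]))) ) for r in range(174,206)])
for r in(181.5,196):print(r,[ (zz,cl(cast([314,r],zz,C,st)[0])) for zz in(12,46)])
k=cast([314.5,333],82,C,st)[0];print('knob',cl(k))
E
```

```text
[(174, 192, 277), (175, 192, 277), (176, 192, 278), (177, 192, 278), (178, 194, 278), (179, 195, 278), (180, 164, 278), (181, 106, 270), (182, 76, 264), (183, 71, 254), (184, 65, 248), (185, 70, 247), (186, 87, 246), (187, 96, 246), (188, 97, 246), (189, 97, 246), (190, 97, 246), (191, 98, 246), (192, 96, 247), (193, 95, 247), (194, 94, 247), (195, 94, 247), (196, 89, 248), (197, 87, 268), (198, 93, 268), (199, 95, 268), (200, 96, 268), (201, 95, 269), (202, 92, 269), (203, 93, 269), (204, 153, 268), (205, 229, 269)]
181.5 [(12, array([-88.66,   0.37,  12.  ])), (46, array([-92.38,   0.32,  46.  ]))]
196 [(12, array([-77.63,   0.37,  12.  ])), (46, array([-82.69,   0.32,  46.  ]))]
knob [-0.2   0.61 82.  ]
```

```bash
python3 - <<'E'
import cv2
p=cv2.imread('pics/w2.png');cv2.imwrite('pics/w2c.png',cv2.resize(p[170:375,240:390],None,fx=2.9,fy=2.9,interpolation=cv2.INTER_CUBIC))
E
```

```text
(no output)
```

View pics/w2c.png

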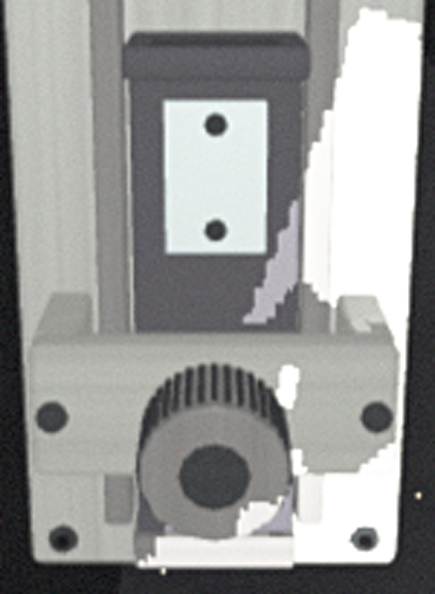

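The cell is home: its top edges read x ≈ -90 and -82.7 in the clamp frame. The knob is on the clamp origin within 1 mm. Next I'll grip it and make the first free turns.

```bash
cat >> h.py <<'E'
def turn(step,n,lim=None,base=None):
    out=[]
    for i in range(n):
        q=manip.read_state()['qpos'].copy();tgt=np.load('tgt.npy') ;tgt[5]+=step;np.save('tgt.npy',tgt)
        manip.movej(tgt); t=[]
        for k in range(4):
            s=manip.read_state();t.append(s['wrist_torque'][2]);manip.wait(.02)
        m=float(np.mean(t));out.append(m)
        print(round(s['time_s'],2),'q6',round(tgt[5],3),round(s['qpos'][5],3),'tz',round(m,3),'sd',round(float(np.std(t)),3),'F',s['force'].round(1),'gw',round(s['grip_width'],3))
        if lim is not None and abs(m-base)>lim: print('LIMIT');break
    return out
E
python3 - <<'E'
from h import *
q=down(np.pi+A+1.4)
manip.reach(W(0,0.3,150),q)
print(manip.servo_line(W(0,0.3,57),vel=80,guard=10)); manip.wait(.2)
s=manip.read_state();print(s['time_s'],cl(s['tool_pos']),s['force'],s['wrist_torque'],s['qpos'])
manip.gripper_to(0.0,60); manip.wait(.2)
s=manip.read_state();print(s['time_s'],cl(s['tool_pos']),s['force'],s['wrist_torque'],s['grip_width'],s['grip_force'],s['qpos'])
np.save('tgt.npy',s['qpos'])
turn(.05,5)
E
```

```text
False
14.6833 [ 0.33  0.17 57.51] [ 0.37372918  1.09760395 -1.15225942] [-0.01576032 -0.00089818 -0.04243616] [-2.20135167e-01  5.76510808e-01 -2.78430310e-01  7.14959684e-01
 -3.03915971e-06 -1.74911203e+00]
15.4167 [ 0.7   0.18 57.46] [2.06888362 1.26222202 3.95393747] [ 0.0917862  -0.28236793 -0.05217878] 0.37245952150730566 59.49318051338196 [-2.20029351e-01  5.76777814e-01 -2.78080419e-01  7.14524792e-01
  2.27684658e-04 -1.74906403e+00]
15.72 q6 -1.699 -1.7 tz -0.153 sd 0.031 F [0.8 0.6 2.1] gw 0.379
16.03 q6 -1.649 -1.65 tz -0.142 sd 0.025 F [1.2 0.6 2.5] gw 0.379
16.35 q6 -1.599 -1.6 tz -0.136 sd 0.045 F [2.1 1.  1.6] gw 0.381
16.67 q6 -1.549 -1.55 tz -0.138 sd 0.011 F [0.9 0.8 1.9] gw 0.377
16.98 q6 -1.499 -1.501 tz -0.143 sd 0.017 F [1.1 0.2 1.9] gw 0.375
```

```bash
python3 - <<'E'
from h import *
turn(.05,18,.05,-.142)
E
```

```text
17.3 q6 -1.449 -1.45 tz -0.138 sd 0.025 F [ 0.8 -0.8  1.6] gw 0.385
17.62 q6 -1.399 -1.4 tz -0.136 sd 0.023 F [ 0.6 -0.3  3. ] gw 0.374
17.93 q6 -1.349 -1.351 tz -0.163 sd 0.018 F [0.4 0.5 1.9] gw 0.374
18.25 q6 -1.299 -1.3 tz -0.113 sd 0.025 F [0.4 0.7 2.5] gw 0.38
18.57 q6 -1.249 -1.25 tz -0.125 sd 0.033 F [ 1.6 -0.1  2. ] gw 0.379
18.88 q6 -1.199 -1.2 tz -0.146 sd 0.04 F [ 1.7 -0.3  1.8] gw 0.377
19.2 q6 -1.149 -1.15 tz -0.155 sd 0.023 F [0.8 0.2 2. ] gw 0.375
19.52 q6 -1.099 -1.1 tz -0.137 sd 0.014 F [ 0.7 -0.3  2.5] gw 0.379
19.83 q6 -1.049 -1.05 tz -0.142 sd 0.028 F [1.8 0.2 1.7] gw 0.377
20.15 q6 -0.999 -1.0 tz -0.136 sd 0.024 F [0.9 0.4 1.7] gw 0.379
20.47 q6 -0.949 -0.95 tz -0.155 sd 0.009 F [0.8 0.6 2. ] gw 0.377
20.78 q6 -0.899 -0.9 tz -0.168 sd 0.027 F [ 2.4 -0.7  2. ] gw 0.379
21.1 q6 -0.849 -0.85 tz -0.138 sd 0.039 F [ 1.4 -0.3  0.6] gw 0.381
21.42 q6 -0.799 -0.801 tz -0.127 sd 0.037 F [1.4 0.7 2.1] gw 0.381
21.73 q6 -0.749 -0.75 tz -0.155 sd 0.019 F [ 2.6 -0.4  2. ] gw 0.378
22.05 q6 -0.699 -0.7 tz -0.147 sd 0.012 F [0.9 0.1 1.6] gw 0.375
22.37 q6 -0.649 -0.65 tz -0.141 sd 0.023 F [1.4 0.2 1.7] gw 0.378
22.68 q6 -0.599 -0.6 tz -0.125 sd 0.016 F [0.8 0.1 1.8] gw 0.375
```

```bash
sed -i 's/range(4)/range(12)/;s/wait(.02)/wait(.01)/' h.py; python3 - <<'E'
from h import *
turn(.04,24,.05,-.142)
E
```

```text
23.04 q6 -0.559 -0.56 tz -0.117 sd 0.035 F [2.2 0.7 1.5] gw 0.373
23.39 q6 -0.519 -0.52 tz -0.131 sd 0.031 F [1.7 0.2 1.8] gw 0.377
23.74 q6 -0.479 -0.48 tz -0.139 sd 0.026 F [ 2.1 -0.5  1.7] gw 0.376
24.09 q6 -0.439 -0.44 tz -0.12 sd 0.033 F [ 1.4 -0.4  1.8] gw 0.377
24.44 q6 -0.399 -0.4 tz -0.124 sd 0.035 F [1.9 0.2 1.8] gw 0.376
24.79 q6 -0.359 -0.36 tz -0.137 sd 0.021 F [ 2.2 -0.1  1.2] gw 0.376
25.14 q6 -0.319 -0.32 tz -0.142 sd 0.042 F [ 3.  -0.7  1.6] gw 0.38
25.49 q6 -0.279 -0.28 tz -0.138 sd 0.026 F [0.2 0.  1.3] gw 0.377
25.84 q6 -0.239 -0.24 tz -0.141 sd 0.047 F [1.1 0.  2. ] gw 0.376
26.19 q6 -0.199 -0.2 tz -0.128 sd 0.024 F [2.3 0.2 0.8] gw 0.378
26.54 q6 -0.159 -0.16 tz -0.122 sd 0.026 F [ 1.9 -0.   1.1] gw 0.382
26.89 q6 -0.119 -0.12 tz -0.146 sd 0.027 F [ 1.7 -0.8  1.6] gw 0.381
27.24 q6 -0.079 -0.08 tz -0.145 sd 0.029 F [ 2.6 -0.9  0.6] gw 0.38
27.59 q6 -0.039 -0.04 tz -0.143 sd 0.038 F [ 1.4 -1.3  1.2] gw 0.383
27.94 q6 0.001 0.0 tz -0.131 sd 0.041 F [ 1.4 -0.8  1.5] gw 0.374
28.29 q6 0.041 0.04 tz -0.136 sd 0.035 F [ 1.4 -1.1  1.3] gw 0.375
28.64 q6 0.081 0.08 tz -0.12 sd 0.031 F [ 2.3 -0.9  1.7] gw 0.376
28.99 q6 0.121 0.12 tz -0.084 sd 0.031 F [ 1.9 -0.8  1.2] gw 0.376
LIMIT
```

```bash
python3 - <<'E'
from h import *
turn(.025,4,.08,-.134)
E
```

```text
29.34 q6 0.146 0.145 tz -0.043 sd 0.032 F [ 1.6 -0.7  2.1] gw 0.378
LIMIT
```

```bash
python3 - <<'E'
from h import *
t=[]
for i in range(40): t.append(manip.read_state()['wrist_torque'][2]); manip.wait(.01)
m=np.mean(t);print(m,np.std(t)/40**.5)
if m<-.06: turn(.02,1)
E
```

```text
0.01694057585841166 0.005098916553297052
```

```bash
python3 - <<'E'
from h import *
for j in range(3):
    t=[]
    for i in range(20): s=manip.read_state();t.append(s['wrist_torque'][2]); manip.wait(.015)
    print(s['time_s'],np.mean(t).round(3),s['qpos'].round(4),cl(s['tool_pos']))
print(np.load('tgt.npy').round(4))
E
```

```text
30.0 0.057 [-2.201e-01  5.768e-01 -2.781e-01  7.145e-01  2.000e-04  1.459e-01] [ 0.69  0.15 57.46]
30.3333 0.069 [-2.200e-01  5.768e-01 -2.781e-01  7.145e-01  2.000e-04  1.459e-01] [ 0.7   0.18 57.47]
30.6667 0.072 [-2.200e-01  5.768e-01 -2.781e-01  7.145e-01  2.000e-04  1.459e-01] [ 0.69  0.15 57.45]
[-2.200e-01  5.768e-01 -2.781e-01  7.145e-01  2.000e-04  1.459e-01]
```

```bash
python3 - <<'E'
from h import *
for j in range(6):
    tgt=np.load('tgt.npy');tgt[5]+=.003;np.save('tgt.npy',tgt);manip.movej(tgt)
    a=[];
    for w in range(3):
        t=[]
        for i in range(12): s=manip.read_state();t.append(s['wrist_torque'][2]); manip.wait(.015)
        a.append(round(float(np.mean(t)),3))
    print(round(s['time_s'],2),tgt[5].round(4),s['qpos'][5].round(4),a)
    if a[-1]>.3: break
E
```

```text
31.52 0.1489 0.1489 [0.131, 0.128, 0.143]
32.37 0.1519 0.1519 [0.137, 0.118, 0.135]
33.22 0.1549 0.155 [0.126, 0.135, 0.128]
34.07 0.1579 0.158 [0.141, 0.129, 0.152]
34.92 0.1609 0.161 [0.13, 0.128, 0.149]
35.77 0.1639 0.164 [0.135, 0.125, 0.136]
```

The apparent rise was rest friction flipping sign. With 3 mrad forward steps it plateaus at +0.134, with no slope yet, so I'll use that as the free-running reference and continue.

```bash
cat >> h.py <<'E'
def fine(step,n,stop):
    for j in range(n):
        tgt=np.load('tgt.npy');tgt[5]+=step;np.save('tgt.npy',tgt);manip.movej(tgt)
        t=[]
        for i in range(16): s=manip.read_state();t.append(s['wrist_torque'][2]); manip.wait(.01)
        m=np.mean(t[4:]); print(round(s['time_s'],2),tgt[5].round(4),s['qpos'][5].round(4),m.round(3),flush=True)
        if m>stop: print('STOP');break
E
python3 - <<'E'
from h import *
fine(.006,16,.20)
E
```

```text
36.16 0.1699 0.17 0.09
36.54 0.1759 0.1761 0.098
36.92 0.1819 0.182 0.107
37.31 0.1879 0.188 0.093
37.69 0.1939 0.194 0.115
38.08 0.1999 0.2 0.116
38.46 0.2059 0.206 0.119
38.84 0.2119 0.212 0.134
39.23 0.2179 0.218 0.134
39.61 0.2239 0.224 0.139
39.99 0.2299 0.23 0.155
40.38 0.2359 0.236 0.168
40.76 0.2419 0.242 0.161
41.14 0.2479 0.248 0.171
41.52 0.2539 0.254 0.173
41.91 0.2599 0.26 0.179
```

```bash
python3 - <<'E'
from h import *
fine(-.003,4,.5)
E
```

```text
42.29 0.2569 0.257 0.061
42.67 0.2539 0.2539 0.063
43.06 0.2509 0.2509 0.075
43.44 0.2479 0.2479 0.066
```

Forward readings rose linearly at about 1 N m/rad. The forward/backward midpoint is about 0.12 N m, or roughly 28 N, inside the 12–60 N window. I'll release, retreat and check.

```bash
python3 - <<'E'
from h import *
manip.gripper_to(1.0); p=manip.read_state()['tool_pos']
manip.servo_line([p[0],p[1],170],vel=100)
manip.reach(W(-50,0,150),down(np.pi+A)); manip.wait(.3)
st,p,d=snap('w3'); print(st['time_s'],cl(st['tool_pos']),st['force'])
g=cv2.cvtColor(p,cv2.COLOR_BGR2GRAY);C=manip.get_calibration('wrist')
for r in (185,196): print(cl(cast([314,r],46,C,st)[0]))
print([(r,round(float(np.median(d[r,298:330])))) for r in range(180,200)])
E
```

```text
46.2417 [-4.9540e+01 -5.0000e-02  1.5008e+02] [-0.20128723  0.05066321 -0.72793354]
[-8.847e+01  8.000e-02  4.600e+01]
[-8.109e+01  8.000e-02  4.600e+01]
[(180, 262), (181, 252), (182, 248), (183, 246), (184, 246), (185, 246), (186, 246), (187, 246), (188, 246), (189, 247), (190, 246), (191, 246), (192, 247), (193, 247), (194, 247), (195, 268), (196, 268), (197, 268), (198, 268), (199, 268)]
```

View pics/w3.png

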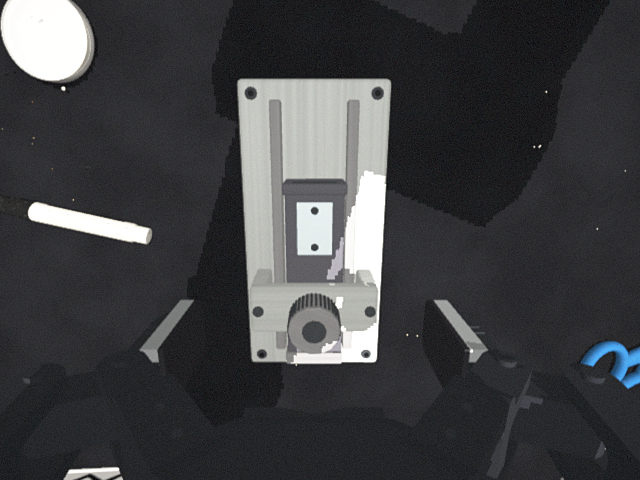

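The view shows the tab at rows 182–194.5 (x ≈ -90 to -82 in the clamp frame, so the cell is still home). The pen at (90,222) and the petri dish at (47,40) have not moved, and the gripper is clear.

```bash
python3 -c "
from station import manip
print(manip.finish_job())"
```

```text
the job is handed in; nothing more can be done
None
```

I handed the job in at about 46 s: the cell is home against the stop and the thumbscrew is tightened to an estimated 28 N (bounds about 14 to 42 N, inferred from noisy torque readings, not measured directly). The gripper is clear, the petri dish and pen look unmoved, and the tip box was never approached or re-checked. The hand-in gave no verdict.

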